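# Slide the hot serving pot under the ledge to the free ring

## Robot

A 7-joint arm with a two-finger parallel gripper is mounted at the origin on the work surface. World frame = base frame: x ahead of the robot, y to its left, z up, the work surface at z = 0. Lengths are in mm, angles in rad, forces in N, time in s.
With the tool pointing down it reaches from about 400 to 875 mm from the base axis. Payload 6.5 kg.
Tool frame: the origin (TCP) lies between the finger pads; the fingertips stand 11 mm ahead of it and the grasp point (between the pads) lies 8 mm behind it; z points along the fingers, y is the line along which they close (so a half turn about z gives the same grasp; the last joint's range is limited). The gripper opens to 85 mm and grips with 20 to 120 N. Pads are 22 mm wide; open, the fingers measure 114 mm over their backs; the gripper's body (76 mm by 85 mm) begins 54 mm behind the grasp point. The pads swing forward as they close: fully open they stand 13 mm farther back than shut.
Start: joints at [-1.191, 0.536, -0.004, 1.538, 0.003, 1.067, -0.071], TCP at [280.261, 586.467, 242.29] pointing down, gripper open.
Joint ranges: [-2.7, 2.7], [-0.37, 2.16], [-1.27, 1.26], [0.24, 2.4], [-1.31, 4.45], [0.19, 1.91], [-2.76, 2.76]. Speed limits (rad/s): [2.39, 2.39, 3.14, 3.14, 3.14, 3.14, 3.14].

## Interface

Orientations are given as a unit quaternion [x, y, z, w].
In Python, from plant import env gives the robot as it stands.
- The arm moves only by the tool carry_out, never from a script. Its argument "motion" is a list that holds one entry, the list of rows, each a list of 7 numbers: the shift along the tool's x, y, z each as a share of 0.03 m, from -1 to 1, then the turn, a rotation vector about the tool's x, y, z each as a share of 0.08 rad, from -1 to 1, then the closure, from -1 (fully open) to 1 (shut). In form: [[[tx, ty, tz, rx, ry, rz, grip], ...]]. A call has 1 to 12 rows; each row shifts and turns the commanded pose from where the row before left it, along the tool's axes as they then stand; what a row does not reach is not made up. A row lasts 1/12 s, in which the tool goes at most 41.7 mm and 7.16 degrees, less where a joint would pass 70% of its speed; a pose out of reach is approached as far as the arm can. A call with a number of a shift or a turn outside -1 to 1 is refused whole. A call with a gripper value outside its range is refused whole. The fingers move at their own pace and stop on an object; "force" is the grip in N (left out, the last holds). Time passes only in rows, so rows that do not move let the fingers close. It gives the time, the measured TCP pose, the force, the opening and the grip force at its end, in the units of the state.
- env.state(): the state, without advancing time (a new reading comes with each control period).
- env.read_camera(name): name is "scene" or "top" or "wrist"; returns the picture (480x640x3 uint8, red, green, blue); there is no depth.
- env.camera_info(name): a dict with "fov_y" (degrees; the focal length in pixels is half the picture's height over the tangent of half this angle, whatever the lens; pixels are square), "cx", "cy" (the principal point, pixels), "eye" and "attitude" of the camera in the world; the wrist camera has in their place "mount" (4x4, takes a point from camera to tool coordinates, whose origin is the TCP and whose axes are the flange's). Camera axes: x right, y down, z forward; pixel columns grow to the right and rows downward; lengths in mm; the calibration is good to about 2 mm. The wrist camera is an equidistant fisheye: a pixel r from the principal point sees the ray r / f radians off the axis. A picture is of the moment at which its call begins: read the wrist's pose just before it. camera_info takes no time and is no camera call.
- env.close_job(): hands the job in; it is judged then, once.
The state is a dict: "t": time; "qpos": joint angles; "joint_velocities": joint speeds; "joint_torque": joint torques, N m; "tcp_pos": TCP position; "tool_rot": TCP orientation; "wrist_force": force on the tool from outside, world axes, zero at the start; "ft_torque": the same for the moment, N m; "gripper_width": opening from 0.0 (shut) to 1.0 (fully open); "finger_force": force on a finger pad.
Only numpy, scipy, OpenCV 4.12 (cv2) and the standard library are available. Lean on these libraries where they do the work, as an engineer would, in place of code of your own. Each camera call takes 0.05 s, during which the arm holds its last target. There are 200 camera calls.

## Task

The hot serving pot stands at one end of the warming tray: slide it slowly along the tray, straight under the wooden ledge, until it stands inside the free ring at the other end. Never lift or tip it; the hand cannot pass under the ledge, so let the pot go halfway, standing under the ledge, and take it again by its other handle. Leave the jars on the ledge and everything else on the table undisturbed, and let go of the pot at the end.

Things in the scene. Friction and masses are not known exactly. Their poses are not given: they have to be found in the camera images.
- pot: closed round steel pot, 106 mm across, 65 mm high, 0.6 kg, lid fixed. Two equal wooden stub handles stick out level along its +y and -y axes: 20 mm wide, 16 mm thick, middle 48 mm above the origin, reaching from 51 to 97 mm from the axis (good grip: 82 mm). Origin: centre of the underside, z up.
- tray: fixed electric warming tray, flat dark metal slab 220 mm (x) by 580 mm (y), top 20 mm above the table. Origin on the table under its centre; the pot slides along its y axis.
- ledge: fixed wooden ledge, a small bridge across the tray's middle: board 196 mm (x) by 60 mm (y), 10 mm thick, underside 80 mm above the tray's top; two legs 14 mm thick, 56 mm wide (y), centred at x = +-85 mm, leaving a passage 156 mm wide. Origin on the tray's top under its centre, axes as the tray's.
- mark_goal: the free ring: a thin light circle printed on the tray's top, 124 mm inside and 134 mm outside diameter, 165 mm from the ledge's middle along the tray, on the side away from the pot. Origin at its centre on the tray's top.
- jar_near: glass jar with a steel cap, 40 mm across, 62 mm high, loose on the ledge's board near its robot-side end; origin at the centre of its underside.
- jar_far: the same jar near the ledge's other end.
- katori: white ceramic bowl, 84 mm across, 38 mm high, on the table behind the tray; origin at the centre of its underside.
- ghee_pot: steel ghee pot with twist cap, 80 mm across, 96 mm high, on the table behind the tray; origin at the centre of its underside.
- tumbler: steel tumbler, 68 mm across, 85 mm high, on the table between robot and tray; origin at the centre of its underside.
- spoon_stand: white plastic cup with two spoons in it, 90 mm across, about 180 mm high with the spoons, on the table beyond one end of the tray; origin at the centre of its underside.
Things that resemble listed ones, but are neither listed nor needed, are in the scene too. Leave any pink look-alike of the pot alone.

How it is judged:
By the outcome, as a careful person would: the job done as asked, in the order asked, and still so for the second after the job is handed in, with the robot touching nothing.
It also fails if it takes over 51 s, if anything falls off the work surface, if the arm or the gripper's body presses on something with over 40 N, if the wrist force passes 120 N, or if a joint passes its speed limit or range.

## Working session

There is one attempt and no reset: what is moved stays moved. The work goes in short steps, Python scripts to look and compute and a tool call to move; the robot and the scene stay as the last step left them, time stands still between calls to the robot, and variables do not carry over. Pictures are saved under pics/ and viewed, at most 10 in all, crops included, and the job is handed in when it is done.

Besides the shell and the picture viewer there is one more tool, called by a JSON object that holds its "fn" and its "kwargs", one argument or row to a line. carry_out: Moves the arm, as the interface text tells. Its arguments: {"type":"object","properties":{"motion":{"type":"array","items":{"type":"array","items":{"type":"array","items":{"type":"number","minimum":-1,"maximum":1}}}},"force":{"type":"number"}},"required":["motion"]}

```bash
mkdir -p pics; cat > h.py <<'E'
from plant import env
import numpy as np, cv2
def save(n,f):
    im=env.read_camera(n); cv2.imwrite('pics/'+f,im[:,:,::-1]); return im
E
python3 - <<'E'
from h import *
print(env.state())
for n in ('scene','top','wrist'): print(n,env.camera_info(n))
a=save('scene','s0.png'); b=save('top','t0.png')
E
```

```text
{'t': 0.0, 'qpos': array([-1.19120487,  0.53718886, -0.00442997,  1.5388641 ,  0.00262102,
        1.06731082, -0.0712016 ]), 'joint_velocities': array([-5.35623686e-04, -7.03120996e-05, -1.54236357e-03,  1.17172626e-03,
       -4.71515070e-04, -6.98103690e-04,  3.19703622e-04]), 'joint_torque': array([ 2.17835732e-04, -5.83407640e+01,  1.04849640e+00, -2.59101123e+01,
        1.23225179e-02,  9.41155537e-03, -1.82776478e-05]), 'tcp_pos': array([280.02247953, 585.90831179, 241.4019838 ]), 'tool_rot': array([ 2.21018934e-01,  9.75269117e-01, -8.74573447e-04, -1.20198978e-04]), 'wrist_force': array([ 0.74214456, -0.0316592 ,  0.40205491]), 'ft_torque': array([ 0.00214856, -0.0242136 , -0.03951497]), 'finger_force': 0.0, 'gripper_width': 0.9994134362297719}
scene {'fov_y': 51.90966322637145, 'cx': 314.83831273876916, 'cy': 233.36804818580651, 'eye': array([1298.99976076,  638.85620567,  871.8708939 ]), 'attitude': array([ 0.41434958,  0.80607138, -0.3753292 , -0.19414258])}
top {'fov_y': 54.64722929419644, 'cx': 318.6472978337886, 'cy': 245.14642561061788, 'eye': array([400.43754111,  94.62334931, 991.20282885]), 'attitude': array([-0.69655887,  0.71501547, -0.04320964,  0.04112832])}
wrist {'fov_y': 65.70646984690485, 'cx': 320.0593762030784, 'cy': 236.3398210598783, 'mount': array([[ 1.53583506e-03, -9.58181440e-01, -2.86157244e-01,
         7.29833163e+01],
       [ 9.99998641e-01,  1.64324898e-03, -1.35232285e-04,
        -3.71607826e-01],
       [ 5.99804664e-04, -2.86156648e-01,  9.58182662e-01,
        -1.30615141e+02],
       [ 0.00000000e+00,  0.00000000e+00,  0.00000000e+00,
         1.00000000e+00]])}
```

View pics/t0.png

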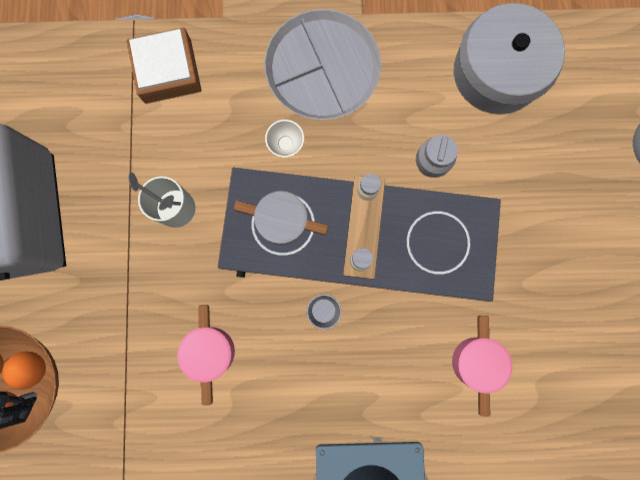

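View pics/s0.png

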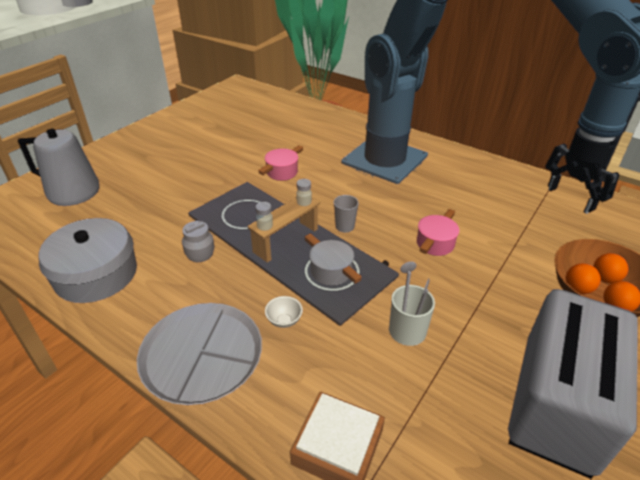

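The picture shows these things:
- **Pot:** the steel pot stands on the tray at top px (281,218), with handles at (245,209) and (318,228).
- **Look-alikes:** two pink pots sit off the tray at (205,355) and (485,365), and I'll leave them alone.
- **Ledge:** about (364,228), with jars at (370,186) and (361,260).
- **Goal ring:** the free ring is at (438,243). The ring at (283,224) is under the pot, so it is not free.

Next I'll measure these in the top view.

```bash
cat >> h.py <<'E'
from scipy.spatial.transform import Rotation as R
def ray(n,uv):
    c=env.camera_info(n); f=240/np.tan(np.radians(c['fov_y']/2)); uv=np.atleast_2d(uv).astype(float)
    d=np.c_[(uv[:,0]-c['cx'])/f,(uv[:,1]-c['cy'])/f,np.ones(len(uv))]
    return c['eye'],R.from_quat(c['attitude']).apply(d)
def onz(n,uv,z):
    e,d=ray(n,uv); return e+d*((z-e[2])/d[:,2])[:,None]
def comps(m,amin=30):
    n,l,s,c=cv2.connectedComponentsWithStats(m.astype(np.uint8)); return [(c[i].round(1),s[i,4],s[i,:4],l==i) for i in range(1,n) if s[i,4]>amin]
def handles(im,box):
    hsv=cv2.cvtColor(im,cv2.COLOR_RGB2HSV); m=(hsv[...,1]>110)&(hsv[...,2]<150)&((hsv[...,0]<20))
    k=np.zeros(m.shape,bool); k[box[1]:box[3],box[0]:box[2]]=1
    return comps(m&k,20)
E
python3 - <<'E'
from h import *
im=cv2.imread('pics/t0.png')[:,:,::-1].copy(); hsv=cv2.cvtColor(im,cv2.COLOR_RGB2HSV)
for p in [(245,209),(318,228),(364,228),(300,265),(281,218)]: print(p,im[p[1],p[0]],hsv[p[1],p[0]])
for c in handles(im,(225,190,345,245)):
    print('handle',c[0],c[1],c[2],onz('top',c[0],76)[0].round(1))
dark=(hsv[...,2]<75)&(hsv[...,2]>20); k=np.zeros_like(dark);k[160:310,210:510]=1
cs=max(comps(dark&k),key=lambda c:c[1])
full=np.argwhere(dark&k&((np.indices(dark.shape)[0]>0)))
cl=cv2.morphologyEx((dark&k).astype(np.uint8),cv2.MORPH_OPEN,np.ones((9,9)))
pts=np.argwhere(cl)[:,::-1]
w=onz('top',pts,20)[:,:2].astype(np.float32); r=cv2.minAreaRect(w); print('tray',r)
ring=(im.min(2)>130)&k; 
b=np.zeros_like(k); b[200:285,395:485]=1
p=np.argwhere(ring&b)[:,::-1]; el=onz('top',p,20)[:,:2].astype(np.float32); print('ring',cv2.fitEllipse(cv2.convexHull(el)),len(p))
print('jars',onz('top',[(370.5,182),(361.5,258)],172).round(1))
big=cv2.resize(im[160:310,210:510],None,fx=2.6,fy=2.6,interpolation=cv2.INTER_CUBIC); cv2.imwrite('pics/c0.png',big[:,:,::-1])
E
```

```text
(245, 209) [159 107  73] [ 12 138 159]
(318, 228) [161 107  71] [ 12 143 161]
(364, 228) [178 144 107] [ 16 102 178]
(300, 265) [82 85 95] [113  35  95]
(281, 218) [162 161 173] [123  18 173]
handle [243.4 211.6] 25 [234 209  20   6] [581.7 239.2  76. ]
handle [319.5 228.2] 62 [305 222  23  13] [544.1  87.9  76. ]
tray ((0.0, 0.0), (0.0, 0.0), 0.0)
ring ((516.91552734375, -161.49337768554688), (132.987548828125, 134.9250030517578), 93.18535614013672) 545
jars [[611.   -5.7 172. ]
 [473.7  15.7 172. ]]
```

View pics/c0.png

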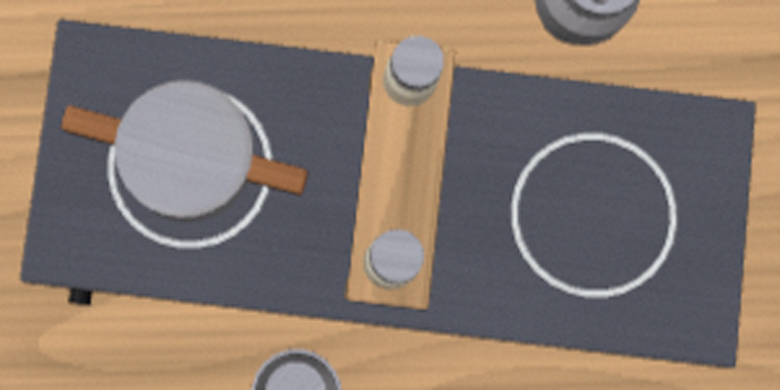

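The crop confirms it. The steel pot is the only pot on the tray, with handle stubs at crop (90,125) and (278,175). The free ring is at crop (594,214). I'll refine the masks.

```bash
python3 - <<'E'
from h import *
im=cv2.imread('pics/t0.png')[:,:,::-1].copy(); hsv=cv2.cvtColor(im,cv2.COLOR_RGB2HSV).astype(int)
def box(x0,y0,x1,y1):
    b=np.zeros(im.shape[:2],bool); b[y0:y1,x0:x1]=1; return b
m=(hsv[...,1]>115)&(hsv[...,0]<16)
for c in comps(m&box(232,195,334,245),20):
    pts=np.argwhere(c[3])[:,::-1]; w=onz('top',pts,76)[:,:2].astype(np.float32); print('handle',c[0],c[1],cv2.minAreaRect(w), w.mean(0))
# tray: bluish pixels
d=(im[...,2].astype(int)>im[...,0]+3)&(hsv[...,2]<120)&box(212,160,508,308)
cl=cv2.morphologyEx(d.astype(np.uint8),cv2.MORPH_OPEN,np.ones((7,7)))
c=cv2.connectedComponentsWithStats(cl)
hull=onz('top',np.vstack([np.argwhere(cl&(c[1]==i))[:,::-1] for i in range(1,c[0]) if c[2][i,4]>1500]),20)[:,:2].astype(np.float32)
print('tray',cv2.minAreaRect(hull),cv2.boxPoints(cv2.minAreaRect(hull)))
# lid disc
l=(hsv[...,1]<40)&(hsv[...,2]>140)&box(250,185,312,246)
l=cv2.morphologyEx(l.astype(np.uint8),cv2.MORPH_OPEN,np.ones((7,7)))
p=onz('top',np.argwhere(l)[:,::-1],85)[:,:2].astype(np.float32); print('lid',cv2.minEnclosingCircle(p),p.mean(0))
# ledge board corners from crop
q=np.array([(377,42),(455,50),(428,309),(347,299)])/2.6+[210,160]; w=onz('top',q,110)[:,:2]; print('ledge',w.mean(0),w)
E
```

```text
handle [244.2 207.4] 197 ((590.0997314453125, 237.76461791992188), (41.875667572021484, 19.006175994873047), 73.06572723388672) [590.10345 237.60893]
handle [316.2 227. ] 204 ((546.8046264648438, 94.36965942382812), (43.0330924987793, 18.99025535583496), 72.82929992675781) [546.6817   94.30665]
tray ((540.3629760742188, 1.885955810546875), (575.2993774414062, 216.50912475585938), 81.64216613769531) [[ 391.4468  -266.97345]
 [ 605.65656 -298.4441 ]
 [ 689.2792   270.74536]
 [ 475.0694   302.216  ]]
lid ((570.9259033203125, 166.91749572753906), 55.4605598449707) [567.69354 165.61134]
ledge [539.48543064   1.52745332] [[639.35786582  16.38920741]
 [631.71965122 -41.70229894]
 [439.02096153 -13.67158914]
 [447.84324402  45.09449395]]
```

```bash
cat >> h.py <<'E'
U=np.array([.1454,.9894,0]); V=np.array([.9894,-.1454,0]); C=np.array([540.2,1.7,20.])
Z=np.array([0,0,1.])
def orient(xdir,th,lean):  # tool x along horizontal xdir, body leaning towards lean
    xdir=xdir/np.linalg.norm(xdir); y=np.cross(-Z,xdir); z=-np.cos(th)*Z-np.sin(th)*lean/np.linalg.norm(lean)
    x=np.cross(y,z); return np.c_[x,y,z]
def plan(Rt,gp,nr=None,nt=None,rotfirst=True):
    s=env.state(); R0=R.from_quat(s['tool_rot']); p=s['tcp_pos']
    rv=(R0.inv()*R.from_matrix(Rt)).as_rotvec(); n=nr or max(1,int(np.ceil(abs(rv).max()/.08)))
    tgt=gp+8*Rt[:,2]; d=tgt-p; dt=(Rt.T if rotfirst else R0.as_matrix().T)@d; m=nt or max(1,int(np.ceil(abs(dt).max()/30)))
    print('tcp',p.round(1),'tgt',tgt.round(1),'rot',n,'x',(rv/n/.08).round(3),'| shift',dt.round(1),m,'x',(dt/m/30).round(3))
    print('t',s['t'],'F',s['wrist_force'].round(1),'grip',round(s['gripper_width'],3),round(s['finger_force'],1),'q',s['qpos'].round(2))
E
python3 - <<'E'
from h import *
h=np.array([43.4,143.3,0]);h/=np.linalg.norm(h); pc=np.array([568.4,166,68.])
print('spoons',onz('top',[(162,193),(131,180),(172,203)],100).round(), onz('top',[(162,193),(131,180),(172,203)],180).round())
Rt=orient(h,.12,h); print(Rt.round(3))
plan(Rt,pc+84*h+[0,0,160]); plan(Rt,pc+84*h)
E
```

```text
spoons [[618. 394. 100.]
 [646. 456. 100.]
 [598. 375. 100.]] [[599. 368. 180.]
 [624. 423. 180.]
 [580. 350. 180.]]
[[ 0.288  0.957 -0.035]
 [ 0.95  -0.29  -0.115]
 [-0.12   0.    -0.993]]
tcp [280.  586.  241.5] tgt [592.5 245.5 220.1] rot 18 x [ 0.058 -0.068  0.984] | shift [-231.1  397.7   49.4] 14 x [-0.55   0.947  0.118]
t 0.1 F [1.2 0.6 0. ] grip 1.0 0.0 q [-1.19  0.54 -0.    1.54  0.    1.07 -0.07]
tcp [280.  586.  241.5] tgt [592.5 245.5  60.1] rot 18 x [ 0.058 -0.068  0.984] | shift [-211.9  397.7  208.3] 14 x [-0.505  0.947  0.496]
t 0.1 F [1.2 0.6 0. ] grip 1.0 0.0 q [-1.19  0.54 -0.    1.54  0.    1.07 -0.07]
```

{"fn": "carry_out", "kwargs": {
  "motion": [
    [[0,0,0,0.058,-0.068,0.984,-1],[0,0,0,0.058,-0.068,0.984,-1],[0,0,0,0.058,-0.068,0.984,-1],[0,0,0,0.058,-0.068,0.984,-1],[0,0,0,0.058,-0.068,0.984,-1],[0,0,0,0.058,-0.068,0.984,-1],[0,0,0,0.058,-0.068,0.984,-1],[0,0,0,0.058,-0.068,0.984,-1],[0,0,0,0.058,-0.068,0.984,-1],[0,0,0,0.058,-0.068,0.984,-1],[0,0,0,0.058,-0.068,0.984,-1],[0,0,0,0.058,-0.068,0.984,-1]]
  ]
}}

```text
t: 1.1
tcp_pos: [280.0, 586.2, 241.8]
tool_rot: [0.642, 0.766, -0.034, 0.025]
wrist_force: [0.0, 0.3, -0.2]
gripper_width: 0.999
finger_force: 0.0
```

{"fn": "carry_out", "kwargs": {
  "motion": [
    [[0,0,0,0.058,-0.068,0.984,-1],[0,0,0,0.058,-0.068,0.984,-1],[0,0,0,0.058,-0.068,0.984,-1],[0,0,0,0.058,-0.068,0.984,-1],[0,0,0,0.058,-0.068,0.984,-1],[0,0,0,0.058,-0.068,0.984,-1],[-0.55,0.95,0,0,0,0,-1],[-0.55,0.95,0,0,0,0,-1],[-0.55,0.95,0,0,0,0,-1],[-0.55,0.95,0,0,0,0,-1],[-0.55,0.95,0,0,0,0,-1],[-0.55,0.95,0,0,0,0,-1]]
  ]
}}

```text
t: 2.1
tcp_pos: [416.1, 441.4, 253.8]
tool_rot: [0.802, 0.595, -0.048, 0.035]
wrist_force: [-0.1, 1.0, -0.4]
gripper_width: 1.002
finger_force: 0.0
```

```bash
python3 - <<'E'
from h import *
def tri(a,b):
    e1,d1=ray('top',a);e2,d2=ray('scene',b);d1=d1[0];d2=d2[0]
    s=np.linalg.lstsq(np.c_[d1,-d2],e2-e1,rcond=None)[0]; p,q=e1+s[0]*d1,e2+s[1]*d2; return ((p+q)/2).round(),np.linalg.norm(p-q).round(1)
for a in [(133,180),(172,203)]:
    for b in [(408,268),(427,284)]: print(a,b,tri(a,b))
h=np.array([43.4,143.3,0]);h/=np.linalg.norm(h); pc=np.array([568.4,166,68.])
Rt=orient(h,.12,h)
plan(Rt,pc+84*h+[0,0,140]); 
E
```

```text
(133, 180) (408, 268) (array([623., 397., 206.]), np.float64(27.4))
(133, 180) (427, 284) (array([623., 424., 176.]), np.float64(5.8))
(172, 203) (408, 268) (array([583., 362., 154.]), np.float64(10.2))
(172, 203) (427, 284) (array([583., 390., 122.]), np.float64(47.5))
tcp [416.1 441.4 253.8] tgt [592.5 245.5 200.1] rot 1 x [ 0.002 -0.014  0.006] | shift [-129.   225.6   69.6] 8 x [-0.537  0.94   0.29 ]
t 2.1 F [-0.1  1.  -0.4] grip 1.002 0.0 q [-1.17  0.53  0.38  1.57 -0.15  1.18 -1.06]
```

{"fn": "carry_out", "kwargs": {
  "motion": [
    [[-0.537,0.94,0.29,0,0,0,-1],[-0.537,0.94,0.29,0,0,0,-1],[-0.537,0.94,0.29,0,0,0,-1],[-0.537,0.94,0.29,0,0,0,-1],[-0.537,0.94,0.29,0,0,0,-1],[-0.537,0.94,0.29,0,0,0,-1],[-0.537,0.94,0.29,0,0,0,-1],[-0.537,0.94,0.29,0,0,0,-1],[0,0,0,0,0,0,-1],[0,0,0,0,0,0,-1]]
  ]
}}

```text
t: 2.93
tcp_pos: [592.8, 244.2, 199.4]
tool_rot: [0.803, 0.593, -0.048, 0.036]
wrist_force: [0.0, 0.7, -0.3]
gripper_width: 1.004
finger_force: 0.0
```

```bash
python3 - <<'E'
from h import *
h=np.array([43.4,143.3,0]);h/=np.linalg.norm(h); pc=np.array([568.4,166,68.])
plan(orient(h,.12,h),pc+84*h,nt=8)
save('wrist','w0.png')
E
```

```text
tcp [592.8 244.2 199.4] tgt [592.5 245.5  60.1] rot 1 x [-0.003  0.004 -0.053] | shift [ 17.8  -0.7 138.2] 8 x [ 0.074 -0.003  0.576]
t 2.9333 F [ 0.   0.7 -0.3] grip 1.004 0.0 q [-0.77  0.64  0.41  1.55 -0.17  1.08 -0.64]
```

View pics/w0.png

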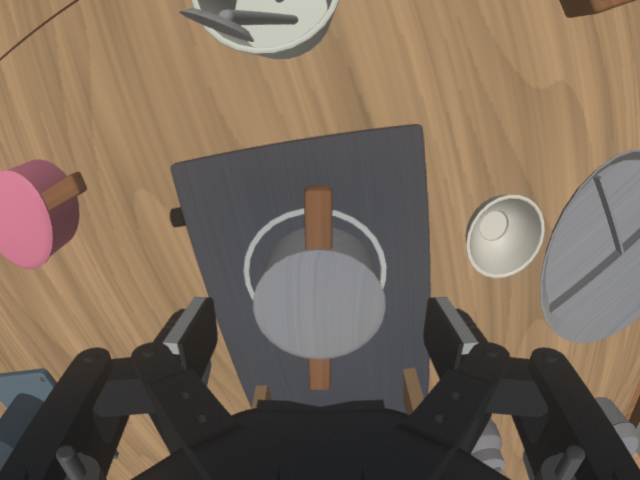

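The wrist view shows the far handle of the steel pot at (319,187–250), centred between the fingers and aligned with tool x. I'll check its position by ray.

```bash
cat >> h.py <<'E'
def wray(uv,st=None,z=76):
    s=st or env.state(); c=env.camera_info('wrist'); f=240/np.tan(np.radians(c['fov_y']/2))
    uv=np.atleast_2d(uv)-[c['cx'],c['cy']]; r=np.linalg.norm(uv,axis=1); t=r/f
    d=np.c_[uv/r[:,None]*np.sin(t)[:,None],np.cos(t)]; M=c['mount']; Rw=R.from_quat(s['tool_rot']).as_matrix()
    o=Rw@M[:3,3]+s['tcp_pos']; d=(Rw@M[:3,:3]@d.T).T; return o+d*((z-o[2])/d[:,2])[:,None]
E
python3 - <<'E'
from h import *
print(wray([(319,188),(319,389),(306,187),(331,187)]).round(1))
h=np.array([43.4,143.3,0]);h/=np.linalg.norm(h); pc=np.array([568.4,166,68.]); print(pc+97*h,pc-97*h)
E
```

```text
[[596.1 263.5  76. ]
 [540.1  79.5  76. ]
 [587.8 266.8  76. ]
 [604.1 261.8  76. ]]
[596.51633263 258.83572502  68.        ] [540.28366737  73.16427498  68.        ]
```

{"fn": "carry_out", "kwargs": {
  "motion": [
    [[0.08,0,0.576,0,0,0,-1],[0.08,0,0.576,0,0,0,-1],[0.08,0,0.576,0,0,0,-1],[0.08,0,0.576,0,0,0,-1],[0.08,0,0.576,0,0,0,-1],[0.08,0,0.576,0,0,0,-1],[0.08,0,0.576,0,0,0,-1],[0.08,0,0.576,0,0,0,-1],[0,0,0,0,0,0,-1],[0,0,0,0,0,0,-1]]
  ]
}}

```text
t: 3.82
tcp_pos: [591.5, 251.2, 60.1]
tool_rot: [0.801, 0.596, -0.048, 0.035]
wrist_force: [-0.1, -0.2, 0.6]
gripper_width: 0.999
finger_force: 0.0
```

{"fn": "carry_out", "kwargs": {
  "motion": [
    [[0,0,0,0,0,0,0.3],[0,0,0,0,0,0,0.4],[0,0,0,0,0,0,0.5],[0,0,0,0,0,0,0.6],[0,0,0,0,0,0,0.7],[0,0,0,0,0,0,0.8],[0,0,0,0,0,0,0.9],[0,0,0,0,0,0,1],[0,0,0,0,0,0,1],[0,0,0,0,0,0,1]]
  ],
  "force": 30
}}

```text
t: 4.65
tcp_pos: [593.2, 250.0, 61.2]
tool_rot: [0.802, 0.595, -0.047, 0.035]
wrist_force: [-0.8, 0.4, 5.3]
gripper_width: 0.224
finger_force: 33.8
```

```bash
python3 - <<'E'
from h import *
h=np.array([43.4,143.3,0]);h/=np.linalg.norm(h); pc=np.array([568.4,166,68.])
Rt=orient(h,.12,h); plan(Rt,pc+84*h)
Rm=R.from_quat(env.state()['tool_rot']).as_matrix()
dst=-168*U-4*V; print('slide in tool',(Rm.T@dst).round(1), ((Rm.T@dst)/56/30).round(4))
E
```

```text
tcp [593.2 250.   61.2] tgt [592.5 245.5  60.1] rot 1 x [ 0.011 -0.03   0.003] | shift [-4.4  0.6  1.7] 1 x [-0.146  0.02   0.056]
t 4.65 F [-0.8  0.4  5.3] grip 0.224 33.8 q [-0.74  0.82  0.35  1.6  -0.23  0.85 -0.62]
slide in tool [-165.6   20.8   19.6] [-0.0986  0.0124  0.0117]
```

{"fn": "carry_out", "kwargs": {
  "motion": [
    [[0,0,-0.02,0,0,0,1],[-0.03,0.004,0.0035,0,0,0,1],[-0.06,0.0075,0.007,0,0,0,1],[-0.0986,0.0124,0.0117,0,0,0,1],[-0.0986,0.0124,0.0117,0,0,0,1],[-0.0986,0.0124,0.0117,0,0,0,1],[-0.0986,0.0124,0.0117,0,0,0,1],[-0.0986,0.0124,0.0117,0,0,0,1],[-0.0986,0.0124,0.0117,0,0,0,1],[-0.0986,0.0124,0.0117,0,0,0,1],[-0.0986,0.0124,0.0117,0,0,0,1],[-0.0986,0.0124,0.0117,0,0,0,1]]
  ]
}}

```text
t: 5.65
tcp_pos: [587.8, 220.2, 61.2]
tool_rot: [0.802, 0.595, -0.047, 0.035]
wrist_force: [0.9, 4.2, 0.3]
gripper_width: 0.225
finger_force: 33.2
```

```bash
python3 - <<'E'
from h import *
h=np.array([43.4,143.3,0]);h/=np.linalg.norm(h); p0=np.array([593.2,250,61.2])
s=env.state(); d=s['tcp_pos']-p0; print(d@U,d@V,d[2],s['wrist_force'],s['ft_torque'])
plan(orient(h,.12,h),p0-168*U-4*V)
E
```

```text
-30.236932584005658 -1.0101610754280899 0.04115825131472661 [0.88904441 4.16784198 0.28343035] [ 0.8848815  -0.15731997 -0.03224241]
tcp [587.8 220.2  61.2] tgt [564.5  83.4  53.3] rot 1 x [ 0.005 -0.022  0.004] | shift [-135.7   17.4   24.4] 5 x [-0.905  0.116  0.163]
t 5.65 F [0.9 4.2 0.3] grip 0.225 33.2 q [-0.71  0.79  0.35  1.65 -0.22  0.82 -0.59]
```

{"fn": "carry_out", "kwargs": {
  "motion": [
    [[-0.0986,0.0124,0.0117,0,0,0,1],[-0.0986,0.0124,0.0117,0,0,0,1],[-0.0986,0.0124,0.0117,0,0,0,1],[-0.0986,0.0124,0.0117,0,0,0,1],[-0.0986,0.0124,0.0117,0,0,0,1],[-0.0986,0.0124,0.0117,0,0,0,1],[-0.0986,0.0124,0.0117,0,0,0,1],[-0.0986,0.0124,0.0117,0,0,0,1],[-0.0986,0.0124,0.0117,0,0,0,1],[-0.0986,0.0124,0.0117,0,0,0,1],[-0.0986,0.0124,0.0117,0,0,0,1],[-0.0986,0.0124,0.0117,0,0,0,1]]
  ]
}}

```text
t: 6.65
tcp_pos: [581.7, 184.7, 61.2]
tool_rot: [0.802, 0.595, -0.047, 0.035]
wrist_force: [0.7, 3.8, 0.9]
gripper_width: 0.227
finger_force: 33.2
```

{"fn": "carry_out", "kwargs": {
  "motion": [
    [[-0.0986,0.0124,0.0117,0,0,0,1],[-0.0986,0.0124,0.0117,0,0,0,1],[-0.0986,0.0124,0.0117,0,0,0,1],[-0.0986,0.0124,0.0117,0,0,0,1],[-0.0986,0.0124,0.0117,0,0,0,1],[-0.0986,0.0124,0.0117,0,0,0,1],[-0.0986,0.0124,0.0117,0,0,0,1],[-0.0986,0.0124,0.0117,0,0,0,1],[-0.0986,0.0124,0.0117,0,0,0,1],[-0.0986,0.0124,0.0117,0,0,0,1],[-0.0986,0.0124,0.0117,0,0,0,1],[-0.0986,0.0124,0.0117,0,0,0,1]]
  ]
}}

```text
t: 7.65
tcp_pos: [575.6, 149.2, 61.2]
tool_rot: [0.802, 0.595, -0.047, 0.035]
wrist_force: [0.1, 2.7, -1.2]
gripper_width: 0.227
finger_force: 33.1
```

```bash
python3 - <<'E'
from h import *
p0=np.array([593.2,250,61.2])
s=env.state(); d=s['tcp_pos']-p0; print(d@U,d@V,d[2],s['wrist_force'],s['ft_torque'],'hand u',(s['tcp_pos']-C)@U)
save('top','t1.png'); save('scene','s1.png')
a=cv2.imread('pics/t1.png')[160:310,210:510]; b=cv2.imread('pics/s1.png')[170:330,180:400]
cv2.imwrite('pics/m1.png',np.vstack([cv2.resize(a,(580,290)),cv2.resize(b,(412,300))[:, :].copy() if 0 else cv2.copyMakeBorder(cv2.resize(b,(412,300)),0,0,0,168,cv2.BORDER_CONSTANT)]))
E
```

```text
-102.26874298052473 -2.7296697493686697 0.03949431052681973 [ 0.06140085  2.69662819 -1.2334593 ] [ 0.79239261 -0.1916612  -0.02349966] hand u 151.10547701947527
```

View pics/m1.png

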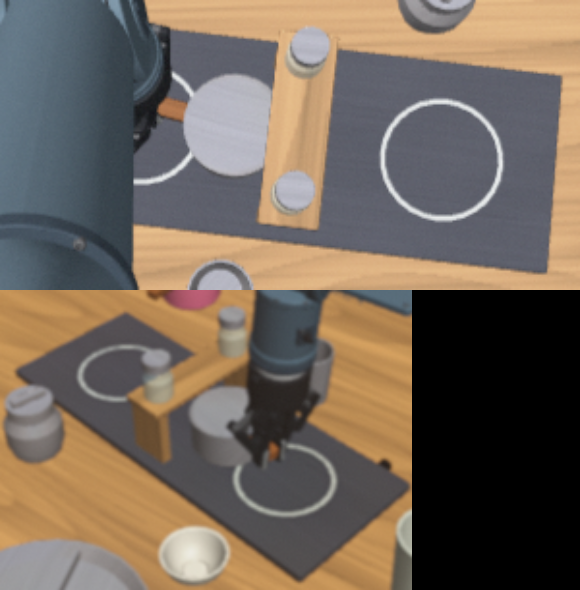

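The pot slides flat and hand-held towards the ledge, with its lid at crop (234,125). The jars have not moved, at (310,47) and (294,190). I'll continue.

{"fn": "carry_out", "kwargs": {
  "motion": [
    [[-0.0986,0.0124,0.0147,0,0,0,1],[-0.0986,0.0124,0.0147,0,0,0,1],[-0.0986,0.0124,0.0147,0,0,0,1],[-0.0986,0.0124,0.0127,0,0,0,1],[-0.0986,0.0124,0.0117,0,0,0,1],[-0.0986,0.0124,0.0117,0,0,0,1],[-0.0986,0.0124,0.0117,0,0,0,1],[-0.0986,0.0124,0.0117,0,0,0,1],[-0.0986,0.0124,0.0117,0,0,0,1],[-0.0986,0.0124,0.0117,0,0,0,1],[-0.0986,0.0124,0.0117,0,0,0,1],[-0.0986,0.0124,0.0117,0,0,0,1]]
  ]
}}

```text
t: 8.75
tcp_pos: [569.9, 114.1, 61.2]
tool_rot: [0.802, 0.595, -0.047, 0.035]
wrist_force: [1.1, 5.4, 2.0]
gripper_width: 0.227
finger_force: 33.4
```

{"fn": "carry_out", "kwargs": {
  "motion": [
    [[-0.0986,0.0124,0.0117,0,0,0,1],[-0.0986,0.0124,0.0117,0,0,0,1],[-0.0986,0.0124,0.0117,0,0,0,1],[-0.0986,0.0124,0.0117,0,0,0,1],[-0.0986,0.0124,0.0117,0,0,0,1],[-0.0986,0.0124,0.0117,0,0,0,1],[-0.07,0.009,0.008,0,0,0,1],[-0.04,0.005,0.005,0,0,0,1],[0,0,0,0,0,0,1]]
  ]
}}

```text
t: 9.5
tcp_pos: [566.2, 92.6, 61.2]
tool_rot: [0.802, 0.595, -0.047, 0.035]
wrist_force: [1.5, 4.5, 3.3]
gripper_width: 0.224
finger_force: 33.6
```

```bash
python3 - <<'E'
from h import *
p0=np.array([593.2,250,61.2])
s=env.state(); d=s['tcp_pos']-p0; print(d@U,d@V,d[2],s['wrist_force'],s['ft_torque'],'hand u',(s['tcp_pos']-C)@U)
im=save('top','t2.png'); hsv=cv2.cvtColor(im,cv2.COLOR_RGB2HSV)
m=(hsv[...,1]>115)&(hsv[...,0]<16); m[:195]=0;m[260:]=0;m[:,:372]=0;m[:,440:]=0
for c in comps(m,15): print('-y handle',c[0],c[1],c[2])
cv2.imwrite('pics/c2.png',cv2.resize(im[150:320,260:520],None,fx=2.5,fy=2.5)[:,:,::-1])
E
```

```text
-159.6644230814646 -3.843761211421802 0.0222458956719791 [1.47871503 4.52159869 3.34560254] [ 0.76705226 -0.15558442 -0.05301261] hand u 93.70979691853539
-y handle [395.5 238.5] 205 [384 232  23  14]
```

View pics/c2.png

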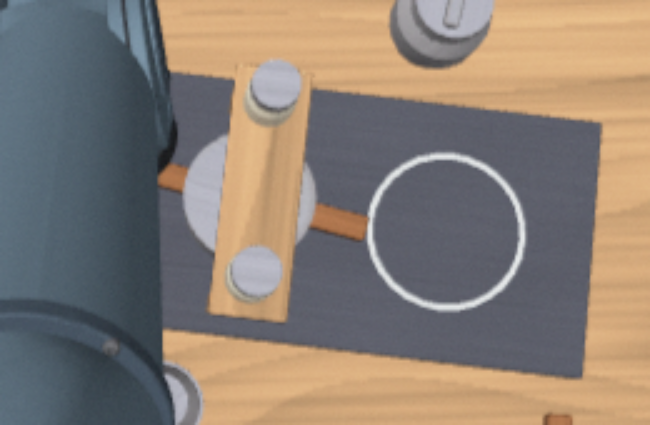

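Lid and ledge are in view. The −y handle shows at crop (340,222), and the jars at (275,85) and (255,272) are undisturbed. I'll go a few mm further so the pot is centred, then release and retreat.

{"fn": "carry_out", "kwargs": {
  "motion": [
    [[-0.06,0.0075,0.005,0,0,0,1],[-0.09,0.011,0.008,0,0,0,1],[-0.06,0.0075,0.005,0,0,0,1],[0,0,0,0,0,0,1],[0,0,0,0,0,0,0.6],[0,0,0,0,0,0,0.2],[0,0,0,0,0,0,-0.3],[0,0,0,0,0,0,-1],[0,0,0,0,0,0,-1],[0,0,0,0,0,0,-1],[0,0,0,0,0,0,-1]]
  ]
}}

```text
t: 10.47
tcp_pos: [564.8, 86.5, 61.1]
tool_rot: [0.802, 0.595, -0.048, 0.035]
wrist_force: [-0.2, 0.5, 0.3]
gripper_width: 1.0
finger_force: 0.0
```

{"fn": "carry_out", "kwargs": {
  "motion": [
    [[0,0,-0.3,0,0,0,-1],[0,0,-0.6,0,0,0,-1],[0,0,-0.9,0,0,0,-1],[0,0,-0.9,0,0,0,-1],[0,0,-0.9,0,0,0,-1],[0,0,-0.9,0,0,0,-1],[0,0,-0.9,0,0,0,-1],[0,0,-0.9,0,0,0,-1],[0,0,-0.9,0,0,0,-1],[0,0,-0.9,0,0,0,-1]]
  ]
}}

```text
t: 11.3
tcp_pos: [572.9, 114.1, 304.7]
tool_rot: [0.802, 0.595, -0.047, 0.035]
wrist_force: [1.4, -0.6, 0.1]
gripper_width: 0.997
finger_force: 0.0
```

```bash
python3 - <<'E'
from h import *
im=save('top','t3.png'); hsv=cv2.cvtColor(im,cv2.COLOR_RGB2HSV)
m=(hsv[...,1]>115)&(hsv[...,0]<16); m[:195]=0;m[260:]=0;m[:,:374]=0;m[:,440:]=0
for c in comps(m,15):
    w=onz('top',np.argwhere(c[3])[:,::-1],76)[:,:2].astype(np.float32); r=cv2.minAreaRect(w); print('-y handle',c[0],c[1],r)
    cc=np.array([*r[0],68.]); print('u,v',(cc-C)@U,(cc-C)@V)
h=np.array([43.4,143.3,0]);h/=np.linalg.norm(h)
pc=cc+74.6*h; print('pot',pc,(pc-C)@U,(pc-C)@V)
plan(orient(h,.3,-h),pc-84*h+[0,0,150])
E
```

```text
-y handle [398.7 239. ] 203 ((518.1819458007812, -69.26445770263672), (41.71147537231445, 19.441997528076172), 73.02630615234375)
u,v -73.41365953155518 -11.466430674743698
pot [539.80543461   2.13291432  68.        ] 0.370955620931978 -0.45332874283721075
tcp [575.7 115.2 310.1] tgt [516.1 -76.  210.4] rot 6 x [0.015 0.86  0.003] | shift [-220.8   -1.6   36.1] 8 x [-0.92  -0.007  0.15 ]
t 11.35 F [2.9 0.9 3.2] grip 1.002 0.0 q [-0.66  0.42  0.46  1.62 -0.08  1.2  -0.5 ]
```

{"fn": "carry_out", "kwargs": {
  "motion": [
    [[0,0,0,0.015,0.86,0,-1],[0,0,0,0.015,0.86,0,-1],[0,0,0,0.015,0.86,0,-1],[0,0,0,0.015,0.86,0,-1],[0,0,0,0.015,0.86,0,-1],[0,0,0,0.015,0.86,0,-1],[-0.9,0,-0.26,0,0,0,-1],[-0.9,0,-0.26,0,0,0,-1],[-0.9,0,-0.26,0,0,0,-1],[-0.9,0,-0.26,0,0,0,-1],[-0.9,0,-0.26,0,0,0,-1],[-0.9,0,-0.26,0,0,0,-1]]
  ]
}}

```text
t: 12.35
tcp_pos: [523.7, -48.6, 300.8]
tool_rot: [0.794, 0.589, 0.116, -0.09]
wrist_force: [0.1, -1.4, 0.5]
gripper_width: 0.999
finger_force: 0.0
```

{"fn": "carry_out", "kwargs": {
  "motion": [
    [[-0.9,0,-0.26,0,0,0,-1],[-0.3,0,0,0,0,0,-1],[0,0,0,0,0,0,-1],[0,0,0,0,0,0,-1]]
  ]
}}

```text
t: 12.68
tcp_pos: [513.9, -81.9, 297.4]
tool_rot: [0.794, 0.589, 0.116, -0.09]
wrist_force: [-0.4, -0.1, 1.2]
gripper_width: 1.0
finger_force: 0.0
```

```bash
python3 - <<'E'
from h import *
h=np.array([43.4,143.3,0]);h/=np.linalg.norm(h); pc=np.array([539.8,2.1,68])
plan(orient(h,.3,-h),pc-84*h+[0,0,60])
plan(orient(h,.3,-h),pc-84*h)
s=env.state(); im=save('wrist','w1.png'); hsv=cv2.cvtColor(im,cv2.COLOR_RGB2HSV)
E
```

```text
tcp [513.9 -81.9 297.4] tgt [516.1 -76.  120.4] rot 1 x [-0.085  0.059 -0.017] | shift [-46.4   0.5 171. ] 6 x [-0.258  0.003  0.95 ]
t 12.6833 F [-0.4 -0.1  1.2] grip 1.0 0.0 q [-0.12  0.28  0.46  1.86 -0.47  1.09  0.26]
tcp [513.9 -81.9 297.4] tgt [516.1 -76.   60.4] rot 1 x [-0.085  0.059 -0.017] | shift [-64.1   0.5 228.3] 8 x [-0.267  0.002  0.951]
t 12.6833 F [-0.4 -0.1  1.2] grip 1.0 0.0 q [-0.12  0.28  0.46  1.86 -0.47  1.09  0.26]
```

View pics/w1.png

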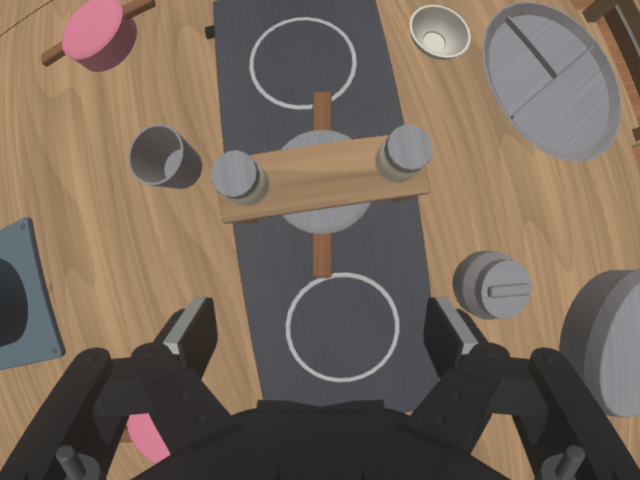

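Wrist view: the pot stands centred under the ledge. Its near handle is at (322,255), between the fingers, and the jars at (237,178) and (405,150) are fine. I'll descend.

{"fn": "carry_out", "kwargs": {
  "motion": [
    [[-0.267,0,0.95,-0.08,0.06,0,-1],[-0.267,0,0.95,0,0,0,-1],[-0.267,0,0.95,0,0,0,-1],[-0.267,0,0.95,0,0,0,-1],[-0.267,0,0.95,0,0,0,-1],[-0.267,0,0.95,0,0,0,-1],[-0.267,0,0.95,0,0,0,-1],[-0.13,0,0.47,0,0,0,-1],[-0.13,0,0.47,0,0,0,-1],[0,0,0,0,0,0,-1],[0,0,0,0,0,0,-1]]
  ]
}}

```text
t: 13.65
tcp_pos: [515.3, -74.9, 60.6]
tool_rot: [0.794, 0.59, 0.119, -0.09]
wrist_force: [0.0, -0.5, 0.5]
gripper_width: 1.002
finger_force: 0.0
```

```bash
python3 - <<'E'
from h import *
h=np.array([43.4,143.3,0]);h/=np.linalg.norm(h); pc=np.array([539.8,2.1,68])
plan(orient(h,.3,-h),pc-84*h)
E
```

```text
tcp [515.3 -74.9  60.6] tgt [516.1 -76.   60.4] rot 1 x [-0.029 -0.004  0.008] | shift [-0.9  1.1 -0. ] 1 x [-0.03   0.037 -0.001]
t 13.65 F [ 0.  -0.5  0.5] grip 1.002 0.0 q [ 0.03  0.64  0.27  2.02 -0.81  0.66  0.64]
```

{"fn": "carry_out", "kwargs": {
  "motion": [
    [[-0.03,0.035,0,0,0,0,0.3],[0,0,0,0,0,0,0.4],[0,0,0,0,0,0,0.5],[0,0,0,0,0,0,0.6],[0,0,0,0,0,0,0.7],[0,0,0,0,0,0,0.8],[0,0,0,0,0,0,0.9],[0,0,0,0,0,0,1],[0,0,0,0,0,0,1],[0,0,0,0,0,0,1]]
  ],
  "force": 30
}}

```text
t: 14.48
tcp_pos: [516.1, -77.7, 61.0]
tool_rot: [0.794, 0.589, 0.12, -0.089]
wrist_force: [-2.5, -0.4, 5.8]
gripper_width: 0.227
finger_force: 32.8
```

```bash
python3 - <<'E'
from h import *
s=env.state(); Rm=R.from_quat(s['tool_rot']).as_matrix()
print(s['tcp_pos'],s['wrist_force'],s['finger_force'],s['gripper_width'])
d=Rm.T@np.array([-22.9,-163.6,0]); print((d/55/30).round(4)); print((Rm.T@[0,0,1])/30)
E
```

```text
[516.11540319 -77.72454255  61.03931481] [-2.45282042 -0.42171674  5.79779347] 32.82054126262665 0.22667910654150944
[-0.0945  0.0155 -0.0292]
[ 9.84718721e-03 -1.10596373e-05 -3.18456260e-02]
```

Grasped. I'll relieve about 0.6 mm of vertical load, then slide.

{"fn": "carry_out", "kwargs": {
  "motion": [
    [[0.006,0,-0.019,0,0,0,1],[-0.03,0.005,-0.009,0,0,0,1],[-0.06,0.01,-0.0185,0,0,0,1],[-0.0945,0.0155,-0.0292,0,0,0,1],[-0.0945,0.0155,-0.0292,0,0,0,1],[-0.0945,0.0155,-0.0292,0,0,0,1],[-0.0945,0.0155,-0.0292,0,0,0,1],[-0.0945,0.0155,-0.0292,0,0,0,1],[-0.0945,0.0155,-0.0292,0,0,0,1],[-0.0945,0.0155,-0.0292,0,0,0,1],[-0.0945,0.0155,-0.0292,0,0,0,1],[-0.0945,0.0155,-0.0292,0,0,0,1]]
  ]
}}

```text
t: 15.48
tcp_pos: [511.7, -107.7, 61.1]
tool_rot: [0.794, 0.589, 0.12, -0.089]
wrist_force: [0.5, 2.9, -2.3]
gripper_width: 0.226
finger_force: 31.8
```

{"fn": "carry_out", "kwargs": {
  "motion": [
    [[-0.0945,0.0155,-0.0292,0,0,0,1],[-0.0945,0.0155,-0.0292,0,0,0,1],[-0.0945,0.0155,-0.0292,0,0,0,1],[-0.0945,0.0155,-0.0292,0,0,0,1],[-0.0945,0.0155,-0.0292,0,0,0,1],[-0.0945,0.0155,-0.0292,0,0,0,1]]
  ]
}}

```text
t: 15.98
tcp_pos: [509.3, -125.5, 61.1]
tool_rot: [0.794, 0.589, 0.12, -0.089]
wrist_force: [0.7, 2.3, -1.6]
gripper_width: 0.223
finger_force: 31.7
```

```bash
python3 - <<'E'
from h import *
s=env.state(); p0=np.array([516.1,-77.7,61]); d=s['tcp_pos']-p0
print(d@U,d@V,d[2],s['wrist_force'],s['finger_force'],s['qpos'].round(2))
E
```

```text
-48.323709624153295 0.1892595006738682 0.12605025260691605 [ 0.697809    2.25014678 -1.58074355] 31.695281267166138 [ 0.12  0.65  0.29  1.99 -0.78  0.7   0.71]
```

{"fn": "carry_out", "kwargs": {
  "motion": [
    [[-0.0965,0.0155,-0.0227,0,0,0,1],[-0.0965,0.0155,-0.0227,0,0,0,1],[-0.0945,0.0155,-0.0292,0,0,0,1],[-0.0945,0.0155,-0.0292,0,0,0,1],[-0.0945,0.0155,-0.0292,0,0,0,1],[-0.0945,0.0155,-0.0292,0,0,0,1],[-0.0945,0.0155,-0.0292,0,0,0,1],[-0.0945,0.0155,-0.0292,0,0,0,1],[-0.0945,0.0155,-0.0292,0,0,0,1],[-0.0945,0.0155,-0.0292,0,0,0,1],[-0.0945,0.0155,-0.0292,0,0,0,1],[-0.0945,0.0155,-0.0292,0,0,0,1]]
  ]
}}

```text
t: 16.98
tcp_pos: [504.4, -160.8, 60.9]
tool_rot: [0.794, 0.589, 0.12, -0.089]
wrist_force: [0.5, 4.3, 1.7]
gripper_width: 0.229
finger_force: 32.1
```

{"fn": "carry_out", "kwargs": {
  "motion": [
    [[-0.0945,0.0155,-0.0292,0,0,0,1],[-0.0945,0.0155,-0.0292,0,0,0,1],[-0.0945,0.0155,-0.0292,0,0,0,1],[-0.0945,0.0155,-0.0292,0,0,0,1],[-0.0945,0.0155,-0.0292,0,0,0,1],[-0.0945,0.0155,-0.0292,0,0,0,1],[-0.0945,0.0155,-0.0292,0,0,0,1],[-0.0945,0.0155,-0.0292,0,0,0,1],[-0.0945,0.0155,-0.0292,0,0,0,1],[-0.0945,0.0155,-0.0292,0,0,0,1],[-0.0945,0.0155,-0.0292,0,0,0,1],[-0.0945,0.0155,-0.0292,0,0,0,1]]
  ]
}}

```text
t: 17.98
tcp_pos: [499.3, -196.4, 60.9]
tool_rot: [0.794, 0.589, 0.12, -0.089]
wrist_force: [0.8, 5.9, 2.2]
gripper_width: 0.232
finger_force: 32.2
```

```bash
python3 - <<'E'
from h import *
s=env.state(); p0=np.array([516.1,-77.7,61]); d=s['tcp_pos']-p0
print(d@U,d@V,d[2],s['wrist_force'],s['finger_force'],s['qpos'].round(2))
E
```

```text
-119.83901762863434 0.6495315901081766 -0.08974309970015071 [0.78631896 5.91688796 2.1853735 ] 32.15424656867981 [ 0.23  0.69  0.32  1.92 -0.75  0.77  0.79]
```

{"fn": "carry_out", "kwargs": {
  "motion": [
    [[-0.0945,0.0155,-0.0292,0,0,0,1],[-0.0945,0.0155,-0.0292,0,0,0,1],[-0.0945,0.0155,-0.0292,0,0,0,1],[-0.0945,0.0155,-0.0292,0,0,0,1],[-0.0945,0.0155,-0.0292,0,0,0,1],[-0.0945,0.0155,-0.0292,0,0,0,1],[-0.0945,0.0155,-0.0292,0,0,0,1],[-0.0945,0.0155,-0.0292,0,0,0,1],[-0.0945,0.0155,-0.0292,0,0,0,1],[-0.0945,0.0155,-0.0292,0,0,0,1],[-0.0945,0.0155,-0.0292,0,0,0,1],[-0.0945,0.0155,-0.0292,0,0,0,1]]
  ]
}}

```text
t: 18.98
tcp_pos: [494.2, -231.9, 60.9]
tool_rot: [0.794, 0.589, 0.12, -0.09]
wrist_force: [0.8, 5.4, 3.2]
gripper_width: 0.224
finger_force: 32.2
```

{"fn": "carry_out", "kwargs": {
  "motion": [
    [[-0.0945,0.0155,-0.0292,0,0,0,1],[-0.06,0.01,-0.0185,0,0,0,1],[0,0,0,0,0,0,1],[0,0,0,0,0,0,1]]
  ]
}}

```text
t: 19.32
tcp_pos: [493.4, -237.4, 60.9]
tool_rot: [0.794, 0.589, 0.12, -0.089]
wrist_force: [-0.7, 3.3, 4.6]
gripper_width: 0.229
finger_force: 32.5
```

```bash
python3 - <<'E'
from h import *
s=env.state(); p0=np.array([516.1,-77.7,61]); d=s['tcp_pos']-p0
print(d@U,d@V,d[2],s['wrist_force'])
im=save('top','t4.png'); hsv=cv2.cvtColor(im,cv2.COLOR_RGB2HSV)
m=(hsv[...,1]>115)&(hsv[...,0]<16); m[:195]=0;m[260:]=0;m[:,:374]=0;m[:,420:]=0
h=np.array([43.4,143.3,0]);h/=np.linalg.norm(h)
for c in comps(m,15):
    w=onz('top',np.argwhere(c[3])[:,::-1],76)[:,:2].astype(np.float32); r=cv2.minAreaRect(w); print('+y handle',c[0],c[1],r)
    cc=np.array([*r[0],68.]); q=cc-75*h-[516.9,-161.5,68]; print('pot rel ring u,v',q@U,q@V)
cv2.imwrite('pics/c4.png',cv2.resize(im[150:320,320:560],None,fx=3,fy=3)[:,:,::-1])
E
```

```text
-161.31960545688378 0.8009222627097787 -0.09195207807548655 [-0.71738736  3.27539458  4.63960928]
+y handle [406.4 228.5] 217 ((539.0009765625, -85.22229766845703), (44.314674377441406, 19.6871395111084), 73.56159973144531)
pot rel ring u,v 4.50239756324483 -0.2962251248648927
```

View pics/c4.png

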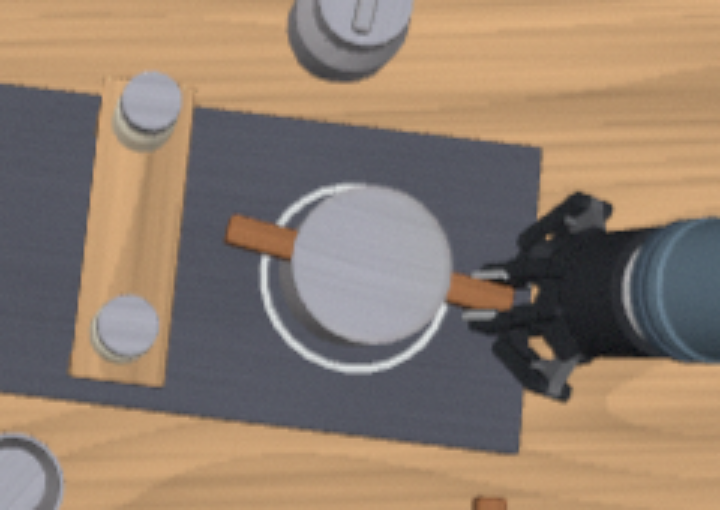

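The pot is about 4.4 mm short of the ring centre: lid at crop (372,265), ring at about (357,278) with parallax. Jars at (151,100) and (127,326) are unmoved. I'll finish the slide, let go and retreat.

{"fn": "carry_out", "kwargs": {
  "motion": [
    [[-0.045,0.007,-0.0139,0,0,0,1],[-0.05,0.008,-0.0155,0,0,0,1],[-0.045,0.007,-0.0139,0,0,0,1],[0,0,0,0,0,0,1],[0,0,0,0,0,0,0.6],[0,0,0,0,0,0,0.2],[0,0,0,0,0,0,-0.3],[0,0,0,0,0,0,-1],[0,0,0,0,0,0,-1],[0,0,0,0,0,0,-1],[0,0,0,0,0,0,-1]]
  ]
}}

```text
t: 20.28
tcp_pos: [492.9, -241.9, 60.7]
tool_rot: [0.795, 0.589, 0.119, -0.089]
wrist_force: [-0.5, 0.2, -0.6]
gripper_width: 0.999
finger_force: 0.0
```

{"fn": "carry_out", "kwargs": {
  "motion": [
    [[0,0,-0.3,0,0,0,-1],[0,0,-0.6,0,0,0,-1],[0,0,-0.9,0,0,0,-1],[0,0,-0.9,0,0,0,-1],[0,0,-0.9,0,0,0,-1],[0,0,-0.9,0,0,0,-1],[0,0,-0.9,0,0,0,-1],[0,0,-0.9,0,0,0,-1],[0,0,0,0,0,0,-1],[0,0,0,0,0,0,-1]]
  ]
}}

```text
t: 21.12
tcp_pos: [477.2, -296.3, 243.3]
tool_rot: [0.795, 0.589, 0.12, -0.087]
wrist_force: [-0.2, 0.5, -0.6]
gripper_width: 0.997
finger_force: 0.0
```

```bash
python3 - <<'E'
from h import *
im=save('top','t5.png'); hsv=cv2.cvtColor(im,cv2.COLOR_RGB2HSV)
M=(hsv[...,1]>115)&(hsv[...,0]<16); M[:195]=0;M[265:]=0;M[:,:374]=0;M[:,495:]=0
cs=[]
for c in comps(M,60):
    w=onz('top',np.argwhere(c[3])[:,::-1],76)[:,:2].astype(np.float32); r=cv2.minAreaRect(w); print('handle',c[0],c[1],r); cs.append(r[0])
h=np.array([43.4,143.3,0]);h/=np.linalg.norm(h)
q=np.array([*cs[0],0])-75*h-[516.9,-161.5,0]; print('pot rel ring u,v',q@U,q@V)
cv2.imwrite('pics/c5.png',cv2.resize(im[60:330,120:540],None,fx=1.9,fy=1.9)[:,:,::-1])
E
```

```text
handle [408.  228.8] 213 ((538.4776000976562, -88.55735778808594), (44.24556350708008, 19.449966430664062), 73.34614562988281)
handle [481.4 248.1] 202 ((495.79315185546875, -232.26504516601562), (41.21601104736328, 19.55977439880371), 74.2288589477539)
pot rel ring u,v 1.126590142895709 -0.3291360577872559
```

View pics/c5.png

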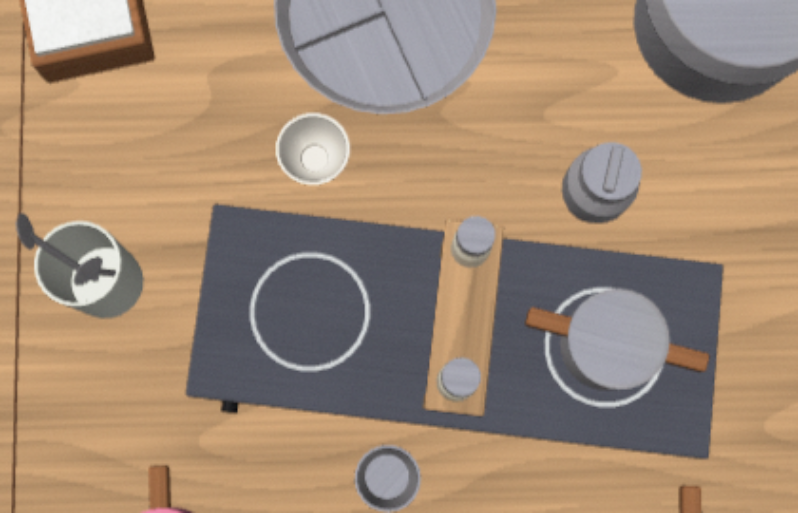

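The pot stands in the free ring: its handles' midpoint is about 1 mm from the ring centre. The jars and everything else are where they were, and the hand is clear. Handing in.

```bash
python3 -c "
from plant import env
print(env.close_job())"
```

```text
the job is handed in; nothing more can be done
None
```

I slid the pot under the ledge, changed handles there, left it released within about 1 mm of the free ring's centre, saw nothing else moved in the last picture, and handed the job in at about 21 s.

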